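# Load a test stick in the strip reader and hold its carriage at the click

## Robot

A 6-joint arm with a two-finger parallel gripper is mounted at the origin on the work surface. World frame = base frame: x ahead of the robot, y to its left, z up, the work surface at z = 0. Lengths are in mm, angles in degrees, forces in N, time in s.
With the tool pointing down it reaches from about 325 to 775 mm from the base axis. Payload 5.5 kg.
Tool frame: the origin (TCP) lies where the fingers leave the gripper's body, on its centre line; the fingertips stand 73 mm ahead of it and the grasp point (between the pads) lies arm.tcp_to_grasp ahead of it (arm.tcp_to_grasp is the distance from the TCP to the grasp point, in mm); z points along the fingers, y is the line along which they close (so a half turn about z gives the same grasp; the last joint's range is limited). The gripper opens to 85 mm and grips with 20 to 120 N. Pads are 22 mm wide; open, the fingers measure 114 mm over their backs; the gripper's body (76 mm by 85 mm) begins 54 mm behind the grasp point. The pads swing forward as they close: fully open they stand 13 mm farther back than shut.
Start: joints at [-67.592, 5.22, 70.514, -0, 104.267, -3.249], TCP at [259.792, -540.856, 303.875] pointing down, gripper open.
Joint ranges: [-164.24, 164.24], [-49.07, 125.15], [9.68, 141.18], [-86.29, 266.29], [3.28, 154.24], [-151.56, 151.56]. Speed limits (degrees/s): [147.25, 147.25, 172.46, 180, 180, 180].

## Interface

Orientations are given as [roll, pitch, yaw] about the fixed x, y, z axes, in that order (R = Rz(yaw) Ry(pitch) Rx(roll)).
In Python, from bench import arm gives the robot as it stands.
- The arm moves only by the tool step_arm, never from a script. Its argument "series" is a list that holds one entry, the list of rows, each a list of 7 numbers: the finger opening in mm, from 0 to 85.4, then the shift along the tool's x, y, z in mm, then the turn, a rotation vector about the tool's x, y, z in degrees. A call has 1 to 12 rows; each row shifts and turns the commanded pose from where the row before left it, along the tool's axes as they then stand; what a row does not reach is not made up. A row lasts 1/12 s, in which the tool goes at most 41.7 mm and 7.16 degrees, less where a joint would pass 70% of its speed; a pose out of reach is approached as far as the arm can. A call with a gripper value outside its range is refused whole. The fingers move at their own pace and stop on an object; "newtons" is the grip in N (left out, the last holds). Time passes only in rows, so rows that do not move let the fingers close. It gives the time, the measured TCP pose, the force, the opening and the grip force at its end, in the units of the state.
- arm.get_state(): the state, without advancing time (a new reading comes with each control period).
- arm.camera(name): name is "scene" or "top" or "wrist"; returns the picture (384x512x3 uint8, red, green, blue); there is no depth.
- arm.camera_params(name): a dict with "vfov" (degrees; the focal length in pixels is half the picture's height over the tangent of half this angle, whatever the lens; pixels are square), "cx", "cy" (the principal point, pixels), "camera_from_world" (4x4, takes a point from world to camera coordinates); the wrist camera has in their place "tool_from_camera" (4x4, takes a point from camera to tool coordinates, whose origin is the TCP and whose axes are the flange's). Camera axes: x right, y up, looking along -z (the intrinsics and any distortion apply to the point x, -y, -z); pixel columns grow to the right and rows downward; lengths in mm; the calibration is good to about 2 mm. A picture is of the moment at which its call begins: read the wrist's pose just before it. camera_params takes no time and is no camera call.
- arm.finish_job(): hands the job in; it is judged then, once.
The state is a dict: "t": time; "qpos": joint angles; "joint_velocities": joint speeds; "joint_efforts": joint torques, N m; "tool_pos": TCP position; "ee_rot": TCP orientation; "contact_force": force on the tool from outside, world axes, zero at the start; "moment": the same for the moment, N m; "gripper_width": finger opening in mm; "grasp_force": force on a finger pad.
Only numpy, scipy, OpenCV 4.12 (cv2) and the standard library are available. Lean on these libraries where they do the work, as an engineer would, in place of code of your own. Each camera call takes 0.05 s, during which the arm holds its last target. There are 200 camera calls.

## Task

Lay the loose test stick flat in the empty cradle of the strip reader's carriage, wide head the same way round as the reference stick beside it, and let go of it. Then grip the carriage's upright black fin and slide the carriage along the rail towards the reader until its ball clicks into the notch, without running on past it. Finish there still gripping the fin, holding the carriage at the notch, and leave the other things on the bench where they are.

Things in the scene. Friction and masses are not known exactly. Their poses are not given: they have to be found in the camera images.
- stick: Loose white plastic test stick, 130 mm long, 12 mm thick, about 35 g, lying flat, pads up. Stem 14 mm wide, 100 mm long; the head, the last 30 mm at the +x end, is 26 mm wide with three tan pads on top. Origin: underside, at mid-length; x runs along the stick to the head, z up. Grip it across the stem at x = -12 mm, so that the fingers pass between the cradle's two rests.
- stick_head (a point): Centre of the loose stick's wide head, 50 mm from the stick's origin along its x and 6 mm up.
- cradle (a point): Empty cradle of the carriage, on the side away from the reader: where the stick's origin comes to lie, 50 mm above the bench. x: where the head must point; y: the way to slide. Two aluminium rests at x = -50 and +20 mm, 8 mm long in x, on a deck 10 mm below this point; prongs 12 mm high flare from an 18 mm gap to about 23 mm. The 62 mm between the rests is free for fingers.
- reference (a point): The same point of the other cradle, 52 mm further along y, in which an equal white stick is fixed for good, lying along x with its head to +x, its top 12 mm above this point.
- fin_top (a point): Centre of the top face of the carriage's upright black fin, its grip, on the robot's side of the carriage, 92 mm from the carriage's middle. Axes as the cradle's. The fin is 30 mm along x, 16 mm thick along y (pinch it along y) and stands 50 mm above the deck; its top is 90 mm above the bench.
- index (a point): Middle of the carriage's deck, on its top face 40 mm above the bench; axes as the cradle's. The deck is 150 mm along x, 110 mm along y. Under this point a sprung ball rides up a low ridge (about 8 N of resistance, from some 12 mm before the notch), snaps into the notch, and meets a higher ridge (about 16 N) if pushed on; a harder push carries it over that too.
- notch (a point): Where index stands when the ball is in the notch; axes as the cradle's, the carriage comes from -y. It is under the middle of the reader, a grey box 90 mm wide (along y), 105 mm high, on the far side of the rail; its 70 mm wide head overhangs the rail 77 to 105 mm above the bench, from x = 27 mm on. The reader stands elsewhere along the rail each time.
- carriage: The grey sliding carriage as a whole, about 0.5 kg; origin 40 mm under index, at bench height; axes as the cradle's. It runs along y on two steel rods with about 1.5 N of drag and 250 mm of travel, and stays where it is left.
- beaker: Empty glass beaker, 68 mm across, 85 mm high; origin under its centre. Leave it alone.
- jar: Amber jar, 56 mm across, 75 mm high; origin under its centre. Leave it alone.
- coffee: Black lidded coffee cup, 88 mm across, 132 mm high; origin under its centre. Leave it alone.
- spatula: Steel spatula, 200 mm long, lying flat. Leave it alone.
- rod: Plain steel bar without a head, 160 x 8 x 8 mm, lying flat; not the test stick. Leave it alone.
- weigh_tray: White open tray, 100 x 80 x 22 mm. Leave it alone.
- wash_bottle: White plastic bottle, 60 mm across, 150 mm high; origin under its centre. Leave it alone.
Mind the look-alikes: they are no part of the job. What is meant by the stick is not green or yellow, and is the smaller of those in its own colour.

How it is judged (in metres and radians):
On the way, in this order (a step that is already met when the one before it is completed fails the run):
1. the stick lies flat in the empty cradle, head the same way as the reference stick, let go, with the carriage still short of the notch (x of stick in the frame of cradle between -0.009 and 0.009 m and y of stick in the frame of cradle between -0.005 and 0.005 m and z of stick in the frame of cradle between -0.004 and 0.004 m and x of stick_head in the frame of cradle above 0.03 m and angle between stick's own z axis and vertical below 0.08 rad and angle between the x axis of stick and the x axis of cradle, either way round below 0.1 rad and contact force between the fingers and stick below 0.05 N and y of index in the frame of notch below -0.02 m), for 0.3 s.
2. the carriage stands in the notch, gripped by the fingers (y of index in the frame of notch between -0.0025 and 0.0025 m and contact force between the fingers and carriage above 20 N and linear speed of carriage below 0.005 m/s), for 0.3 s.
At the end, for the whole second after the job is handed in: Carriage at rest within 2.5 mm of the notch, fingers bearing on it with over 20 N (both pads); stick untouched by the fingers in its cradle (9 mm lengthways, 5 mm sideways, 4 mm in height, 0.08 rad of level, 0.1 rad of the cradle's direction), head the same way as the reference stick (all of step 2 and x of stick in the frame of cradle between -0.009 and 0.009 m and y of stick in the frame of cradle between -0.005 and 0.005 m and z of stick in the frame of cradle between -0.004 and 0.004 m and x of stick_head in the frame of cradle above 0.03 m and angle between stick's own z axis and vertical below 0.08 rad and angle between the x axis of stick and the x axis of cradle, either way round below 0.1 rad and contact force between the fingers and stick below 0.05 N); the arm keeps its last pose, push and grip.
It fails at once if the carriage ran on past the notch by more than 8 mm (y of index in the frame of notch above 0.008 m).
It fails at once if a bystander was moved by more than 30 mm (distance of any of beaker, jar, coffee, spatula, rod, weigh_tray, wash_bottle from where it was at the start of the episode above 0.03 m).
It also fails if it takes over 64 s, if anything falls off the work surface, if the arm or the gripper's body presses on something with over 40 N, if the wrist force passes 120 N, or if a joint passes its speed limit or range.

## Working session

There is one attempt and no reset: what is moved stays moved. The work goes in short steps, Python scripts to look and compute and a tool call to move; the robot and the scene stay as the last step left them, time stands still between calls to the robot, and variables do not carry over. Pictures are saved under pics/ and viewed, at most 10 in all, crops included, and the job is handed in when it is done.

Besides the shell and the picture viewer there is one more tool, called as name([rows], argument=value, ...), one row to a line, values as JSON. step_arm: Moves the arm, as the interface text tells. Its arguments: {"type":"object","properties":{"series":{"type":"array"},"newtons":{"type":"number"}},"required":["series"]}

```bash
mkdir -p pics; ls; python3 - <<'E'
from bench import arm
import cv2
import numpy as np
np.set_printoptions(precision=4,suppress=True)
s=arm.get_state();print(s, arm.tcp_to_grasp)
for n in("scene","top","wrist"):
    print(n,arm.camera_params(n))
    cv2.imwrite(f"pics/{n}0.png",arm.camera(n)[:,:,::-1])
a=cv2.imread("pics/top0.png");b=cv2.imread("pics/scene0.png")
cv2.imwrite("pics/top0x.png",cv2.resize(a,(800,600),interpolation=cv2.INTER_CUBIC))
cv2.imwrite("pics/scene0x.png",cv2.resize(b,(800,600),interpolation=cv2.INTER_CUBIC))
E
```

```text
pics
{'t': 0.0, 'qpos': array([-67.5924,   5.2635,  70.5835,   0.0004, 104.266 ,  -3.2484]), 'joint_velocities': array([-0.0078, -0.0052, -0.058 ,  0.0204, -0.0839, -0.0752]), 'joint_efforts': array([  0.0004, -45.8726, -41.8024,   0.0001,   0.0116,  -0.    ]), 'tool_pos': array([ 259.7285, -540.7123,  302.7309]), 'ee_rot': array([-179.8872,   -0.0068,   25.6561]), 'contact_force': array([-0.4988, -0.1346, -0.0207]), 'moment': array([-0.0237,  0.03  ,  0.0157]), 'grasp_force': 0.0, 'gripper_width': 85.4653034674299} 53.900000000000006
scene {'vfov': 55.287000167087804, 'cx': 255.79219276856801, 'cy': 193.83884985863514, 'camera_from_world': array([[    0.4169,     0.9089,     0.0125,  -220.1789],
       [   -0.4974,     0.2166,     0.84  ,   167.8185],
       [    0.7608,    -0.3564,     0.5424, -1532.0188],
       [    0.    ,     0.    ,     0.    ,     1.    ]])}
top {'vfov': 50.69665990769607, 'cx': 261.33896081312946, 'cy': 194.00214308894232, 'camera_from_world': array([[   -0.0052,    -0.9999,     0.0134,    23.9771],
       [    0.9953,    -0.0039,     0.0965,  -468.8301],
       [   -0.0964,     0.0138,     0.9952, -1307.2806],
       [    0.    ,     0.    ,     0.    ,     1.    ]])}
wrist {'vfov': 63.86548132901391, 'cx': 253.50747851063974, 'cy': 191.51931285818085, 'tool_from_camera': array([[ -0.0009,   0.9474,   0.3202,  81.9033],
       [  1.    ,   0.001 ,   0.    ,   1.0551],
       [ -0.0003,   0.3202,  -0.9474, -69.3498],
       [  0.    ,   0.    ,   0.    ,   1.    ]])}
```

View pics/top0x.png

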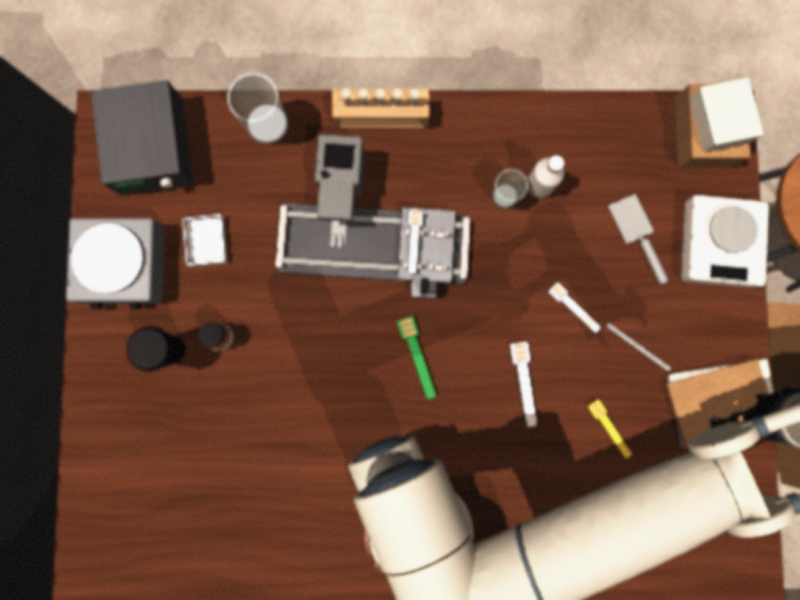

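View pics/scene0x.png

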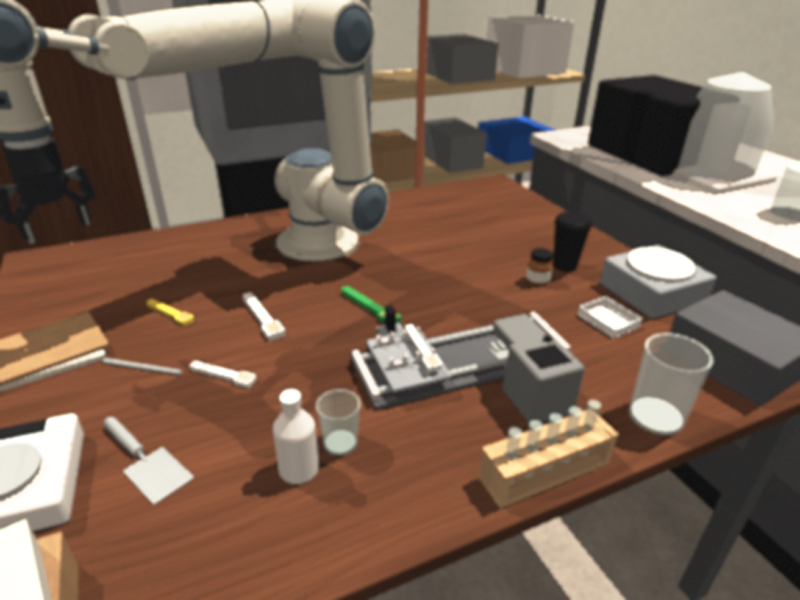

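The top view shows two white sticks: a long one (x800 px 525,383; about 165 mm) and a short one (575,308; about 127 mm). There are also green (417,357) and yellow (610,428) ones, and a steel bar (638,347). The smaller white one at (575,308) fits the 130 mm description. The carriage is at (432,247), fin (425,287), reference stick at (414,240), and the reader head at (338,190), to the carriage's left (+y world).

```bash
cat > h.py <<'E'
from bench import arm
import cv2, json, numpy as np
from scipy.spatial.transform import Rotation as R
np.set_printoptions(precision=2,suppress=True)
def cam(n,state=None):
    p=arm.camera_params(n); f=192/np.tan(np.radians(p["vfov"]/2))
    if n=="wrist":
        T=np.eye(4);T[:3,:3]=R.from_euler("xyz",state["ee_rot"],degrees=True).as_matrix();T[:3,3]=state["tool_pos"]
        W=T@p["tool_from_camera"]
    else: W=np.linalg.inv(p["camera_from_world"])
    return W,f,p["cx"],p["cy"]
def ray(c,u,v):
    W,f,cx,cy=c; d=W[:3,:3]@np.array([(u-cx)/f,-(v-cy)/f,-1]); return W[:3,3],d/np.linalg.norm(d)
def onz(c,u,v,z): o,d=ray(c,u,v); return o+d*(z-o[2])/d[2]
def proj(c,P):
    W,f,cx,cy=c; q=np.linalg.inv(W)@np.append(P,1); return np.array([cx+f*q[0]/-q[2],cy-f*q[1]/-q[2]])
def tri(rays):
    A=np.zeros((3,3));b=np.zeros(3)
    for o,d in rays: M=np.eye(3)-np.outer(d,d);A+=M;b+=M@o
    P=np.linalg.solve(A,b); return P,[float(np.linalg.norm((np.eye(3)-np.outer(d,d))@(P-o))) for o,d in rays]
def snap(name):
    s=arm.get_state(); im=arm.camera("wrist"); cv2.imwrite(f"pics/{name}.png",im[:,:,::-1])
    json.dump({k:list(map(float,s[k])) for k in("tool_pos","ee_rot")},open(f"pics/{name}.json","w"))
def wcam(name): return cam("wrist",json.load(open(f"pics/{name}.json")))
def crop(src,x0,y0,w,h,k): 
    return cv2.resize(cv2.imread(f"pics/{src}.png")[y0:y0+h,x0:x0+w],None,fx=k,fy=k,interpolation=cv2.INTER_CUBIC)
E
python3 - <<'E'
from h import *
t=cam("top");s=cam("scene")
for n,u,v,z in [("head",553,288,12),("tail",598,330,12),("W head",520,345,12),("W tail",531,424,12),("refh",416,212,62),("reft",410,273,62),("fin",425,281,90),("reader head far l",320,215,105),("rh r",353,217,105),("rodL",608,326,8),("rodR",669,369,8),("beaker",510,200,0),("bottle",545,190,0),("spat",664,282,5)]:
    print(n,onz(t,u*.64,v*.64,z))
print(R.from_euler("xyz",arm.get_state()["ee_rot"],degrees=True).as_matrix())
cv2.imwrite("pics/c1.png",np.hstack([crop("top0",170,120,130,100,4)[:, :400],crop("top0",330,170,100,100,4)]))
E
```

```text
head [ 501.1  -286.32   12.  ]
tail [ 411.26 -379.42   12.  ]
W head [ 380.36 -213.23   12.  ]
W tail [ 215.96 -232.55   12.  ]
refh [654.23   5.6   62.  ]
reft [527.05  18.69  62.  ]
fin [506.74 -10.76  90.  ]
reader head far l [638.01 198.09 105.  ]
rh r [633.82 132.41 105.  ]
rodL [ 419.88 -402.3     8.  ]
rodR [ 328.35 -528.52    8.  ]
beaker [ 695.57 -200.71    0.  ]
bottle [ 717.7  -277.64    0.  ]
spat [ 514.06 -527.38    5.  ]
[[ 0.9   0.43 -0.  ]
 [ 0.43 -0.9   0.  ]
 [ 0.   -0.   -1.  ]]
```

View pics/c1.png

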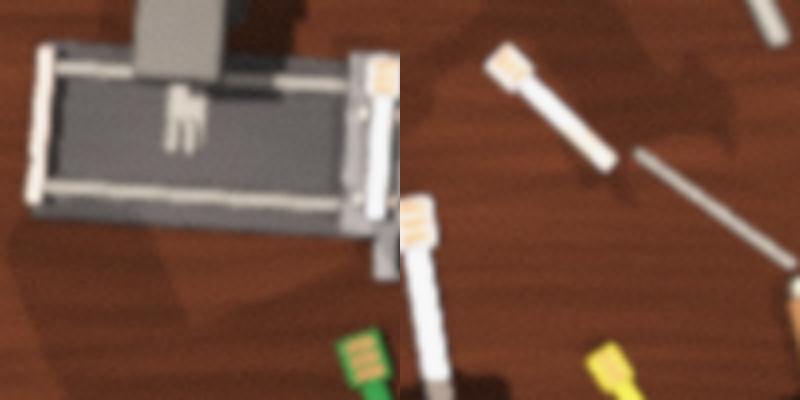

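The crop confirms it: the small white stick at crop (555,105), top0 px about (368,196), has tan pads and a 129 mm length. The other white one is 165 mm, and the bar has no head. Moving the wrist camera over it.

step_arm([
  [[85, 25, -10, 5, 0, 0, 0], [85, 25, -10, 5, 0, 0, 0], [85, 25, -10, 5, 0, 0, 0], [85, 25, -10, 5, 0, 0, 0], [85, 25, -10, 5, 0, 0, 0], [85, 25, -10, 5, 0, 0, 0], [85, 0, 0, 0, 0, 0, 0], [85, 0, 0, 0, 0, 0, 0], [85, 0, 0, 0, 0, 0, 0]],
])

```text
t: 0.9
tool_pos: [368.9, -422.0, 273.8]
ee_rot: [-180.0, 0.0, 25.7]
contact_force: [-0.2, 0.8, 0.0]
gripper_width: 85.1
grasp_force: 0.0
```

```bash
python3 -c "
from h import *
snap('w1')"
```

step_arm([
  [[85, 25, -10, 5, 0, 0, 0], [85, 25, -10, 5, 0, 0, 0], [85, 25, -10, 5, 0, 0, 0], [85, 25, -10, 5, 0, 0, 0], [85, 0, 0, 8, 0, 0, -7], [85, 0, 0, 8, 0, 0, -7], [85, 0, 0, 8, 0, 0, -6], [85, 0, 0, 0, 0, 0, 0], [85, 0, 0, 0, 0, 0, 0], [85, 0, 0, 0, 0, 0, 0]],
])

```text
t: 1.78
tool_pos: [441.5, -343.3, 230.5]
ee_rot: [180.0, 0.0, 45.4]
contact_force: [0.3, -0.1, 0.2]
gripper_width: 85.0
grasp_force: 0.0
```

```bash
python3 -c "
from h import *
snap('w2');print(arm.get_state()['tool_pos'],arm.get_state()['ee_rot'],arm.get_state()['t'])
cv2.imwrite('pics/w12.png',np.vstack([crop('w1',0,0,512,384,.78),crop('w2',0,0,512,384,.78)]))
c=wcam('w1');print(proj(c,np.array([456,-333,12.])))
c=wcam('w2');print(proj(c,np.array([456,-333,12.])))
a=cv2.imread('pics/w1.png');b=cv2.imread('pics/w2.png')
cv2.imwrite('pics/w12.png',np.hstack([a[:,56:456],b[:,56:456]]))
"
```

```text
[ 441.64 -343.2   230.74] [179.93  -0.    45.45] 1.8333
[209.26  49.02]
[255.71 158.44]
```

View pics/w12.png

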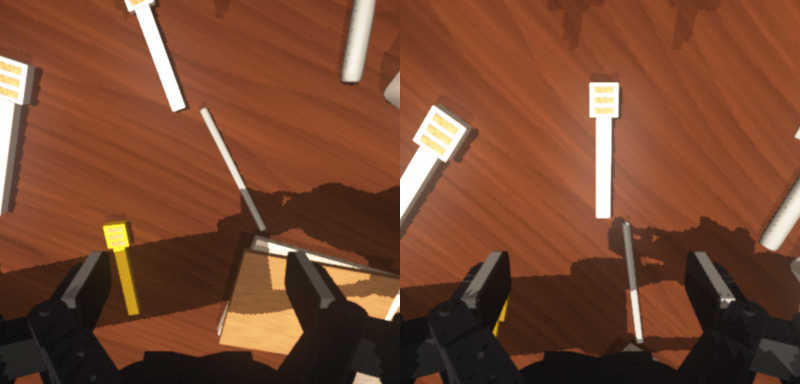

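In the wrist pictures the stick runs upright in w2 from head end (u 260, v 83) to tail (259.5, 217). In w1 its tail is at (235,108.5), and the steel bar lies below it, separately.

```bash
python3 - <<'E'
from h import *
a=wcam('w1');b=wcam('w2')
print("tail",tri([ray(a,235,108.5),ray(b,259.5,217)]))
print("neck",tri([ray(a,202,8.5),ray(b,260,118)]))
# subpixel: white mask PCA in w2, minAreaRect in w2
im=cv2.imread('pics/w2.png');m=((im.min(2)>120)).astype(np.uint8)
m[:, :200]=0;m[:,310:]=0;m[225:]=0
ys,xs=np.where(m); print(xs.min(),xs.max(),ys.min(),ys.max())
for v in (135,150,170,190,205): r=np.where(m[v])[0]; print(v,r.min(),r.max(),end='; ')
P=[onz(b,*p,12) for p in((260,83),(260,118),(259.5,217))]
d=P[0]-P[2];print(P,np.linalg.norm(d),np.degrees(np.arctan2(d[1],d[0])))
E
```

```text
tail (array([ 415.62, -379.28,   10.39]), [0.2381497228779879, 0.23814972287806072])
neck (array([ 485.6 , -310.32,    1.8 ]), [1.098838952459474, 1.098838952459521])
245 284 82 224
135 251 267; 150 251 267; 170 251 266; 190 251 266; 205 251 266; [array([ 506.18, -287.36,   12.  ]), array([ 485.15, -308.94,   12.  ]), array([ 416.3 , -378.87,   12.  ])] 128.2696645126914 45.51338955918893
```

step_arm([
  [[50, 9, 6.5, 20, 0, 0, 0], [50, 0, 0, 25, 0, 0, 0], [50, 0, 0, 25, 0, 0, 0], [50, 0, 0, 25, 0, 0, 0], [50, 0, 0, 25, 0, 0, 0], [50, 0, 0, 15, 0, 0, 0], [50, 0, 0, 10, 0, 0, 0], [50, 0, 0, 8, 0, 0, 0], [50, 0, 0, 0, 0, 0, 0], [50, 0, 0, 0, 0, 0, 0], [50, 0, 0, 0, 0, 0, 0]],
])

```text
t: 2.75
tool_pos: [453.4, -341.2, 78.5]
ee_rot: [179.9, -0.0, 45.6]
contact_force: [0.6, -0.4, 0.5]
gripper_width: 50.0
grasp_force: 0.0
```

```bash
python3 -c "
from h import *
snap('w3');c=wcam('w3');s=arm.get_state();print(s['tool_pos'],s['ee_rot'],s['gripper_width'])
im=cv2.imread('pics/w3.png')
print([ [int(k) for k in (r.min(),r.max(),r.size)] if (r:=np.where(im[v,150:350].min(1)>150)[0]).size else None for v in range(0,384,24)])
for p in ((506.2,-287.4,12),(416.3,-378.9,12)):print(proj(c,np.array(p)))
"
```

```text
[ 453.41 -341.18   78.57] [179.85  -0.01  45.64] 49.88766816084145
[None, None, None, None, None, [71, 130, 60], [71, 129, 59], [73, 128, 56], [85, 115, 31], [86, 115, 30], [86, 115, 30], [86, 114, 29], [88, 176, 31], [88, 112, 25], [88, 113, 26], None]
[251.48 102.83]
[251.66 341.97]
```

step_arm([
  [[50, 0, 0, 1.5, 0, 0, 0], [8, 0, 0, 0, 0, 0, 0], [8, 0, 0, 0, 0, 0, 0], [8, 0, 0, 0, 0, 0, 0], [8, 0, 0, 0, 0, 0, 0], [8, 0, 0, 0, 0, 0, 0], [8, 0, 0, 0, 0, 0, 0], [8, 0, 0, 0, 0, 0, 0], [8, 0, 0, 0, 0, 0, 0]],
], newtons=40)

```text
t: 3.55
tool_pos: [452.9, -340.7, 75.8]
ee_rot: [180.0, -0.0, 45.7]
contact_force: [-0.1, 0.2, 2.8]
gripper_width: 12.3
grasp_force: 41.8
```

step_arm([
  [[8, 0, 0, -24, 0, 0, 0], [8, 0, 0, -30, 0, 0, 0], [8, 0, 0, -30, 0, 0, 0], [8, 0, 0, -30, 0, 0, 0], [8, 0, 0, -30, 0, 0, 0], [8, 0, 0, -30, 0, 0, 0], [8, 28, -12, 0, 0, 0, 0], [8, 28, -12, 0, 0, 0, 0], [8, 28, -12, 0, 0, 0, 0], [8, 28, -12, 0, 0, 0, 0], [8, 28, -12, 0, 0, 0, 0], [8, 28, -12, 0, 0, 0, 0]],
])

```text
t: 4.55
tool_pos: [518.8, -168.7, 248.8]
ee_rot: [-180.0, 0.0, 45.6]
contact_force: [-0.2, -1.0, -0.6]
gripper_width: 12.5
grasp_force: 41.4
```

step_arm([
  [[8, 28, -12, 0, 0, 0, 0], [8, 28, -12, 0, 0, 0, 0], [8, 28, -12, 0, 0, 0, 0], [8, 28, -12, 0, 0, 0, 0], [8, 28, -12, 0, 0, 0, 0], [8, 0, 0, 0, 0, 0, 6.5], [8, 0, 0, 0, 0, 0, 6.5], [8, 0, 0, 0, 0, 0, 6.5], [8, 0, 0, 0, 0, 0, 6.5], [8, 0, 0, 0, 0, 0, 6.5], [8, 0, 0, 0, 0, 0, 6.5], [8, 0, 0, 0, 0, 0, 6.5]],
])

```text
t: 5.55
tool_pos: [573.5, -28.0, 248.6]
ee_rot: [-180.0, 0.1, -0.2]
contact_force: [1.2, 0.0, -0.9]
gripper_width: 12.6
grasp_force: 41.4
```

step_arm([
  [[8, 0, 0, 0, 0, 0, 6], [8, 0, 0, 0, 0, 0, 0], [8, 0, 0, 0, 0, 0, 0], [8, 0, 0, 0, 0, 0, 0]],
])

```text
t: 5.88
tool_pos: [573.6, -28.0, 249.0]
ee_rot: [-180.0, 0.0, -5.7]
contact_force: [0.6, 0.1, 0.7]
gripper_width: 12.6
grasp_force: 41.4
```

```bash
python3 -c "
from h import *
snap('w4');s=arm.get_state();print(s['tool_pos'],s['ee_rot'],s['t'])"
```

```text
[573.59 -28.03 249.1 ] [180.     0.03  -5.7 ] 5.9333
```

step_arm([
  [[8, -17, 20, 10, 0, 0, 0], [8, -17, 20, 10, 0, 0, 0], [8, -17, 20, 10, 0, 0, 0], [8, -17, 20, 10, 0, 0, 0], [8, 0, 0, 0, 0, 0, 0], [8, 0, 0, 0, 0, 0, 0], [8, 0, 0, 0, 0, 0, 0]],
])

```text
t: 6.52
tool_pos: [498.3, -100.5, 210.0]
ee_rot: [-180.0, -0.1, -5.8]
contact_force: [0.2, -0.1, -0.6]
gripper_width: 12.7
grasp_force: 41.4
```

```bash
python3 -c "
from h import *
snap('w5');s=arm.get_state();print(s['tool_pos'],s['ee_rot'],s['t'],s['grasp_force'])
a=cv2.imread('pics/w4.png');b=cv2.imread('pics/w5.png')
cv2.imwrite('pics/w45.png',np.hstack([a[:,56:456],b[:,56:456]]))"
```

```text
[ 498.6  -100.31  210.21] [-179.99   -0.09   -5.78] 6.5667 41.431803703308105
```

View pics/w45.png

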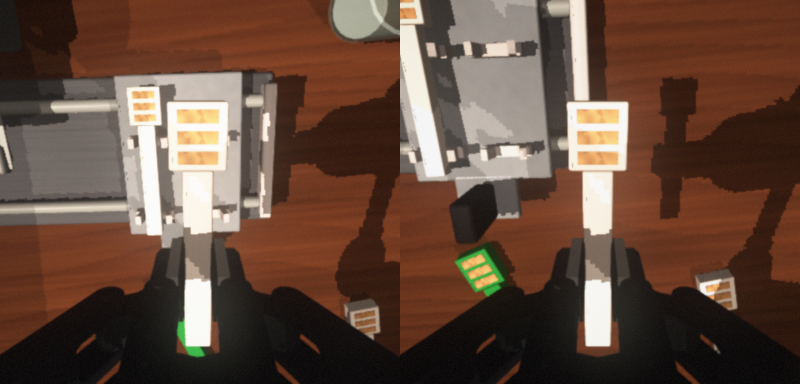

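w4 (left) shows the carriage with the reference stick from head (144,90) to tail (153,233). w5 (right) shows the empty cradle's prongs near (490,48) and (503,152), and the black fin at (473,212). The held stick is straight at u≈253. Enlarging to read points.

```bash
python3 -c "
from h import *
a=crop('w4',160,65,130,190,3);b=crop('w5',56,0,134,190,3)
b=crop('w5',56,20,134,240,2.375)[:570]
o=np.zeros((570,800,3),np.uint8);o[:,:390]=a[:570];o[:,400:400+b.shape[1]]=b
cv2.imwrite('pics/w45x.png',o);print(b.shape)"
```

```text
(570, 318, 3)
```

View pics/w45x.png

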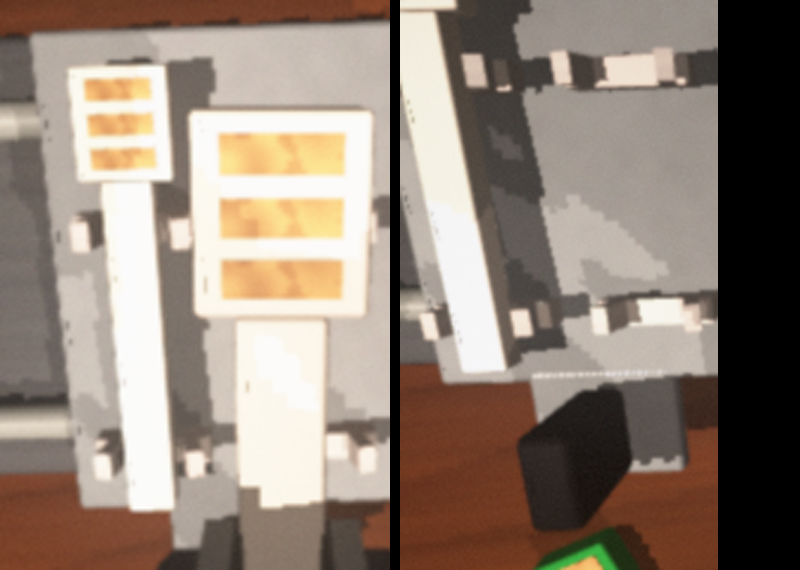

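```bash
cat > m.py <<'E'
from h import *
A=wcam('w4');B=wcam('w5')
a=lambda x,y:ray(A,160+x/3,65+y/3)
b=lambda x,y:ray(B,56+(x-400)/2.375,20+y/2.375)
E
python3 - <<'E'
from m import *
t=cam("top")
T={}
for n,p,q in [("ref tail",(151.5,510),(482,371)),("prong UL ref L",(80,233),None),("prong up ref R",(180,233),(474,70)),("prong lo ref R",(194,462),(520,322)),("prong lo ref L",(104,465),(430,325)),("deck corner",(82,505),(443,383)),("lo cradle R",(366,458),(695,316))]:
    if q: print(n,tri([a(*p),b(*q)]))
z=lambda r,h:(r[0]+r[1]*(h-r[0][2])/r[1][2])[:2]
h=z(a(119,66),62);tl=z(a(151.5,510),62);d=h-tl;print("ref",h,tl,np.hypot(*d),np.degrees(np.arctan2(d[1],d[0])))
n=z(a(128,183),62);n2=z(a(151.5,510),62);d=n-n2;print(np.hypot(*d),np.degrees(np.arctan2(d[1],d[0])))
d=z(a(32,35),40)-z(a(82,505),40);print("deck edge",np.hypot(*d),np.degrees(np.arctan2(d[1],d[0])))
print("tail B",z(b(482,371),62))
print("prong tops B z52+", [z(b(*p),56) for p in((561,67),(664,63),(602,318),(692,316))], [z(a(*p),56) for p in ((338,446),(366,458))])
print("fin top B", [z(b(*p),90) for p in((520,443),(568,437),(582,527),(535,529),(585,392),(625,388))])
E
```

```text
ref tail (array([531.38,  14.79,  62.39]), [0.08589836210592629, 0.08589836210590097])
prong up ref R (array([614.66,  -5.12,  60.66]), [0.028752343490754156, 0.028752343490739695])
prong lo ref R (array([545.01,   0.11,  60.46]), [0.08348183747979998, 0.08348183747974709])
prong lo ref L (array([546.94,  27.36,  60.85]), [0.06002276268761423, 0.06002276268746427])
deck corner (array([523.47,  42.87,  38.26]), [0.2934551310958742, 0.2934551310957661])
lo cradle R (array([540.73, -52.34,  58.71]), [0.37197581737472873, 0.37197581737471386])
ref [660.03   4.76] [531.11  14.92] 129.31517072363627 -4.505998654404578
99.043560429001 -4.574841141264055
deck edge 146.8745614206285 -4.162194829076413
tail B [531.37  14.95]
prong tops B z52+ [array([613.69, -27.23]), array([611.76, -55.97]), array([542.87, -23.14]), array([540.64, -50.97])] [array([544.07, -43.99]), array([539.21, -52.27])]
fin top B [array([516.29,  -6.05]), array([516.68, -19.73]), array([488.95, -17.28]), array([489.71,  -3.6 ]), array([529.02, -27.35]), array([529.03, -38.38])]
```

```bash
python3 - <<'E'
from h import *
T=np.array(arm.camera_params("wrist")["tool_from_camera"]);p=arm.camera_params("wrist");f=192/np.tan(np.radians(p["vfov"]/2))
c=(T,f,p["cx"],p["cy"])
for n,u,v in [("headend",160+283/3,65+111/3),("neckL",160+239/3,65+320/3),("neckR",160+325/3,65+320/3),("tail(full view)",198+56,347),("headL",160+191/3,65+112/3),("headR",160+372/3,65+112/3)]:
    o,d=ray(c,u,v); print(n,o+d*(64-o[2])/d[2])
im=cv2.imread('pics/w5.png')
for v in (110,150,165,180,200,220,240,280,300,340):
    r=np.where(im[v,200:310].min(1)>90)[0]+200; print(v,r.min(),r.max(),(r.min()+r.max())/2)
E
```

```text
headend [76.8   1.56 64.  ]
neckL [46.86 -5.   64.  ]
neckR [46.85  7.82 64.  ]
tail(full view) [-52.91   1.36  64.  ]
headL [ 76.68 -11.2   64.  ]
headR [76.65 13.9  64.  ]
110 200 284 242.0
150 200 282 241.0
165 200 282 241.0
180 238 268 253.0
200 238 268 253.0
220 239 268 253.5
240 241 266 253.5
280 241 266 253.5
300 240 267 253.5
340 241 266 253.5
```

step_arm([
  [[8, 0, 0, 0, 0, 0, -1.4], [8, 19, -16.7, 0, 0, 0, 0], [8, 19, -16.7, 0, 0, 0, 0], [8, 19, -16.7, 0, 0, 0, 0], [8, 19.4, -16.6, 0, 0, 0, 0], [8, 0, 0, 18, 0, 0, 0], [8, 0, 0, 18, 0, 0, 0], [8, 0, 0, 0, 0, 0, 0], [8, 0, 0, 0, 0, 0, 0], [8, 0, 0, 0, 0, 0, 0]],
])

```text
t: 7.4
tool_pos: [579.7, -39.9, 174.5]
ee_rot: [-180.0, -0.1, -4.4]
contact_force: [0.1, 0.3, 0.1]
gripper_width: 12.9
grasp_force: 41.4
```

```bash
python3 -c "
from h import *
snap('w6');s=arm.get_state();print(s['tool_pos'],s['ee_rot'],s['t'],s['grasp_force'])
o=np.zeros((600,800,3),np.uint8);a=crop('w6',100,0,270,384,1.5625);o[:,:a.shape[1]]=a[:600]
cv2.imwrite('pics/top6.png',arm.camera('top')[:,:,::-1]);b=crop('top6',150,70,180,140,2.05);o[:287,430:430+b.shape[1]]=b
cv2.imwrite('pics/scene6.png',arm.camera('scene')[:,:,::-1]);b=crop('scene6',200,170,180,140,2.05);o[300:587,430:430+b.shape[1]]=b
cv2.imwrite('pics/v6.png',o)"
```

```text
[579.77 -40.07 175.02] [180.    -0.13  -4.41] 7.45 41.44088387489319
```

View pics/v6.png

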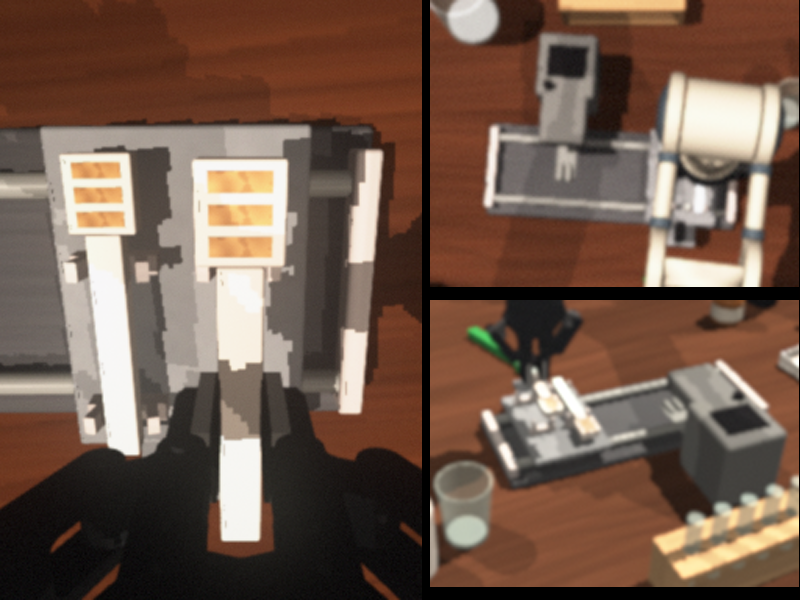

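The wrist view shows the held stick parallel to the reference and over the empty cradle, with its head level with the reference's head (240,205 vs 98,195). Lowering.

step_arm([
  [[8, 0, 0, 12, 0, 0, 0], [8, 0, 0, 12, 0, 0, 0], [8, 0, 0, 8, 0, 0, 0], [8, 0, 0, 6, 0, 0, 0], [8, 0, 0, 4, 0, 0, 0], [8, 0, 0, 3, 0, 0, 0], [8, 0, 0, 2, 0, 0, 0], [8, 0, 0, 0, 0, 0, 0], [8, 0, 0, 0, 0, 0, 0], [8, 0, 0, 0, 0, 0, 0]],
])

```text
t: 8.38
tool_pos: [579.4, -40.2, 126.9]
ee_rot: [180.0, -0.1, -4.4]
contact_force: [-0.3, -0.3, 0.4]
gripper_width: 12.2
grasp_force: 41.5
```

step_arm([
  [[8, 0, 0, 0.8, 0, 0, 0], [8, 0, 0, 0, 0, 0, 0], [8, 0, 0, 0, 0, 0, 0]],
])

```text
t: 8.63
tool_pos: [579.3, -40.1, 125.8]
ee_rot: [-180.0, -0.0, -4.4]
contact_force: [0.6, -0.4, 0.7]
gripper_width: 12.8
grasp_force: 41.5
```

step_arm([
  [[18, 0, 0, 0, 0, 0, 0], [24, 0, 0, 0, 0, 0, 0], [30, 0, 0, 0, 0, 0, 0], [30, 0, 0, 0, 0, 0, 0], [30, 0, 0, 0, 0, 0, 0], [30, 0, 0, -6, 0, 0, 0], [30, 0, 0, -15, 0, 0, 0], [30, 0, 0, -20, 0, 0, 0], [30, 0, 0, -20, 0, 0, 0], [30, 0, 0, 0, 0, 0, 0], [30, 0, 0, 0, 0, 0, 0], [30, 0, 0, 0, 0, 0, 0]],
])

```text
t: 9.63
tool_pos: [579.1, -40.1, 186.2]
ee_rot: [-180.0, 0.0, -4.4]
contact_force: [0.4, -0.4, -0.3]
gripper_width: 30.4
grasp_force: 0.0
```

step_arm([
  [[50, -20, 0, -15, 0, 0, 0], [50, -20, 0, -15, 0, 0, 0], [50, 0, -20, -15, 0, 0, 0], [50, 0, -20, -10, 0, 0, 0], [50, 0, -20, 0, 0, 0, 0], [50, 0, 0, 0, 0, 0, 0], [50, 0, 0, 0, 0, 0, 0], [50, 0, 0, 0, 0, 0, 0]],
])

```text
t: 10.3
tool_pos: [543.6, 22.5, 240.1]
ee_rot: [180.0, 0.1, -4.4]
contact_force: [-0.7, -1.2, 0.2]
gripper_width: 49.7
grasp_force: 0.0
```

```bash
python3 -c "
from h import *
snap('w7');s=arm.get_state();print(s['tool_pos'],s['ee_rot'],s['t'],s['contact_force'])
a=cv2.imread('pics/w7.png')
cv2.imwrite('pics/w7x.png',cv2.resize(a,(800,600),interpolation=cv2.INTER_CUBIC))"
```

```text
[543.66  22.2  240.21] [179.97   0.13  -4.46] 10.35 [ 0.48  0.24 -0.88]
```

View pics/w7x.png

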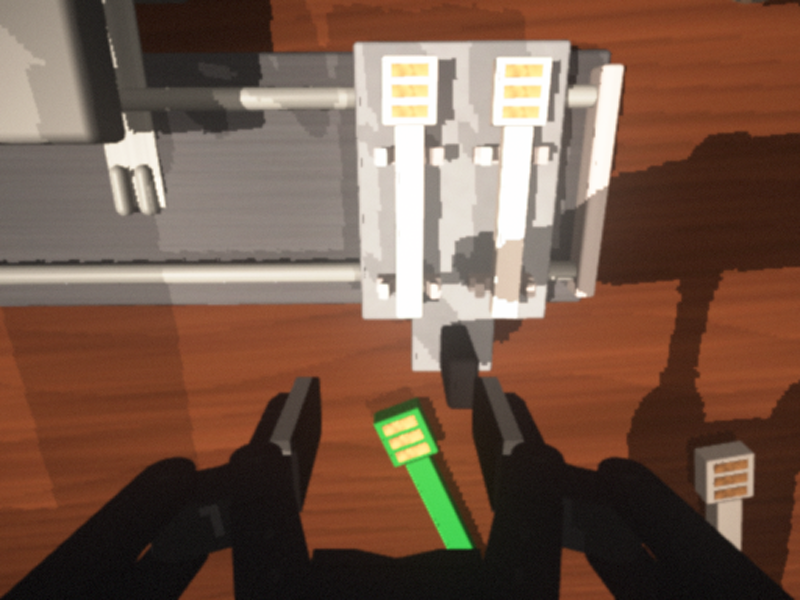

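The stick lies in the empty cradle (neck 517,127 to tail 506,318), seated between the prongs and level with the reference stick (410,318). The fin top is around (460,375), and the reader head's right edge is at (120,70).

```bash
python3 - <<'E'
from h import *
c=wcam('w7');k=.64;z=lambda u,v,h:onz(c,u*k,v*k,h)[:2]
yd=np.array([.0767,.997]);xd=np.array([.997,-.0767])
ref=[z(410,318,62),z(410,57,62)];st=[z(506,318,62),z(524,57,62)]
f=lambda p:np.degrees(np.arctan2(*(p[1]-p[0])[::-1]))
print(ref,st,f(ref),f(st)); d=sum(st)/2-sum(ref)/2
print("rel x,y",d@xd,d@yd,"len",np.hypot(*(st[1]-st[0])))
print("ref ctr",sum(ref)/2,"fin",z(460.5,375,90),z(448,406,90),z(475,406,90))
ix=np.array([593.8,-16.1]);print("reader edge",[(z(u,v,105)-ix)@yd for u,v in((123,138),(95,140),(72,1))])
print("fork",[(z(135,190,h)-ix)@yd for h in(40,60)])
E
```

```text
[array([530.53,  14.57]), array([659.64,   5.65])] [array([526.38, -38.06]), array([655.52, -47.  ])] -3.950790800242161 -3.9570180134284065
rel x,y -0.0837680176654576 -52.79836547630676 len 129.44517769143968
ref ctr [595.09  10.11] fin [508.37  -8.84] [490.87  -1.73] [489.76 -15.74]
reader edge [np.float64(143.0588301076827), np.float64(154.46530386661075), np.float64(153.05561021194643)]
fork [np.float64(176.36298062572345), np.float64(165.7438788278034)]
```

step_arm([
  [[40, -20.5, 18, 0, 0, 0, 0], [40, -20.5, 17.5, 0, 0, 0, 0], [40, 0, 0, 20, 0, 0, 0], [40, 0, 0, 25, 0, 0, 0], [40, 0, 0, 25, 0, 0, 0], [40, 0, 0, 20, 0, 0, 0], [40, 0, 0, 14, 0, 0, 0], [40, 0, 0, 10, 0, 0, 0], [40, 0, 0, 0, 0, 0, 0], [40, 0, 0, 0, 0, 0, 0], [40, 0, 0, 0, 0, 0, 0]],
])

```text
t: 11.27
tool_pos: [500.9, -9.7, 128.7]
ee_rot: [180.0, -0.1, -4.5]
contact_force: [-0.1, 0.2, 0.4]
gripper_width: 39.8
grasp_force: 0.0
```

step_arm([
  [[8, 0, 0, 0, 0, 0, 0], [8, 0, 0, 0, 0, 0, 0], [8, 0, 0, 0, 0, 0, 0], [8, 0, 0, 0, 0, 0, 0], [8, 0, 0, 0, 0, 0, 0], [8, 0, 0, 0, 0, 0, 0], [8, 0, 0, 0, 0, 0, 0], [8, 0, 0, 0, 0, 0, 0]],
], newtons=60)

```text
t: 11.93
tool_pos: [500.9, -9.4, 129.0]
ee_rot: [180.0, -0.1, -4.4]
contact_force: [-1.3, -0.2, 6.0]
gripper_width: 15.3
grasp_force: 59.6
```

step_arm([
  [[8, 0, -6, 0, 0, 0, 0], [8, 0, -10, 0, 0, 0, 0], [8, 0, -10, 0, 0, 0, 0], [8, 0, -10, 0, 0, 0, 0], [8, 0, -10, 0, 0, 0, 0], [8, 0, -10, 0, 0, 0, 0], [8, 0, -10, 0, 0, 0, 0], [8, 0, -10, 0, 0, 0, 0], [8, 0, -10, 0, 0, 0, 0], [8, 0, -4, 0, 0, 0, 0], [8, 0, 0, 0, 0, 0, 0], [8, 0, 0, 0, 0, 0, 0]],
])

```text
t: 12.93
tool_pos: [507.4, 81.2, 129.0]
ee_rot: [-179.9, -0.0, -4.4]
contact_force: [-4.5, 1.8, 6.9]
gripper_width: 15.0
grasp_force: 59.9
```

```bash
python3 -c "
from h import *
snap('w8');s=arm.get_state();print(s['tool_pos'],s['ee_rot'],s['t'],s['contact_force'],s['moment'])
a=cv2.imread('pics/w8.png')
cv2.imwrite('pics/w8x.png',cv2.resize(a,(800,600),interpolation=cv2.INTER_CUBIC))"
```

```text
[507.37  81.1  129.03] [-179.94   -0.05   -4.37] 12.9833 [-4.66  2.27  7.77] [0.18 0.52 0.29]
```

View pics/w8x.png

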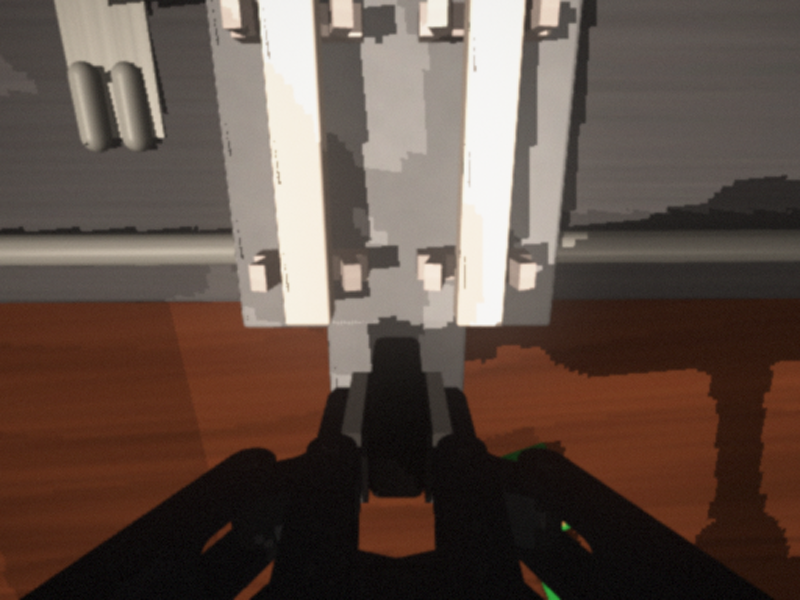

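The carriage has slid 90 mm, still gripped. Ahead on the bed are the two index ridges, with tips at (95,148) and (140,147). In w7 they are at (124,212) and (149,212). Triangulating the notch between them.

```bash
python3 - <<'E'
from h import *
a=wcam('w7');b=wcam('w8');k=.64
yd=np.array([.0767,.997,0]);P=[]
for p,q in (((124,213),(95,149)),((149,213),(140,148)),((120,168),(80,64)),((143,167),(125,64))):
    t,e=tri([ray(a,p[0]*k,p[1]*k),ray(b,q[0]*k,q[1]*k)]);P.append(t);print(t,e,(t-np.array([507.37,81.1,0]))@yd)
# carriage centre from deck edges at z=40 in w8, relative to TCP
for u,v in((243,325),(551,325)):
    t=onz(b,u*k,v*k,40);print(t,(t-np.array([507.37,81.1,0]))@yd)
t=cam('top')
for u in (321,353): print((onz(t,u*.64,215*.64,105)-np.array([507.37,81.1,0]))@yd)
E
```

```text
[593.93 184.93  12.25] [0.13197141510779556, 0.1319714151077345] 110.15423504571517
[592.98 167.87  14.33] [0.4695184164332099, 0.4695184164331463] 93.07758902911357
[620.47 175.45  22.57] [0.8593931454545108, 0.8593931454545252] 102.74107585201439
[620.01 163.58  18.16] [0.16787477747167154, 0.16787477747166488] 90.87655508102337
[530.85 132.66  40.  ] 53.209389068485336
[522.5   24.04  40.  ] -55.728378601633636
124.67888012848117
61.180150220901005
```

step_arm([
  [[8, -0.3, -6, 0, 0, 0, 0], [8, 0, -10, 0, 0, 0, 0], [8, 0, -10, 0, 0, 0, 0], [8, 0, -10, 0, 0, 0, 0], [8, 0, -10, 0, 0, 0, 0], [8, 0, -10, 0, 0, 0, 0], [8, 0, -8, 0, 0, 0, 0], [8, 0, -4, 0, 0, 0, 0], [8, 0, 0, 0, 0, 0, 0], [8, 0, 0, 0, 0, 0, 0]],
])

```text
t: 13.82
tool_pos: [512.2, 149.2, 129.0]
ee_rot: [-179.9, -0.0, -4.4]
contact_force: [-4.4, 0.8, 8.3]
gripper_width: 15.6
grasp_force: 59.9
```

step_arm([
  [[8, 0, -2, 0, 0, 0, 0], [8, 0, -2, 0, 0, 0, 0], [8, 0, 0, 0, 0, 0, 0], [8, 0, 0, 0, 0, 0, 0]],
])

```text
t: 14.15
tool_pos: [512.4, 152.6, 129.0]
ee_rot: [-180.0, -0.0, -4.4]
contact_force: [-5.9, -0.1, 8.2]
gripper_width: 15.0
grasp_force: 60.0
```

step_arm([
  [[8, 0, -2, 0, 0, 0, 0], [8, 0, -2, 0, 0, 0, 0], [8, 0, 0, 0, 0, 0, 0], [8, 0, 0, 0, 0, 0, 0]],
])

```text
t: 14.48
tool_pos: [512.7, 156.6, 129.0]
ee_rot: [-180.0, -0.0, -4.4]
contact_force: [-5.4, 1.0, 8.1]
gripper_width: 15.0
grasp_force: 60.0
```

step_arm([
  [[8, 0, -2, 0, 0, 0, 0], [8, 0, -2, 0, 0, 0, 0], [8, 0, 0, 0, 0, 0, 0], [8, 0, 0, 0, 0, 0, 0]],
])

```text
t: 14.82
tool_pos: [513.0, 160.6, 129.0]
ee_rot: [-180.0, -0.0, -4.4]
contact_force: [-5.8, 0.9, 7.1]
gripper_width: 15.3
grasp_force: 60.0
```

step_arm([
  [[8, 0, -2, 0, 0, 0, 0], [8, 0, 0, 0, 0, 0, 0], [8, 0, 0, 0, 0, 0, 0]],
])

```text
t: 15.07
tool_pos: [513.1, 162.5, 129.0]
ee_rot: [-180.0, 0.0, -4.4]
contact_force: [-5.5, 0.1, 8.8]
gripper_width: 15.1
grasp_force: 60.0
```

step_arm([
  [[8, 0, -2, 0, 0, 0, 0], [8, 0, 0, 0, 0, 0, 0], [8, 0, 0, 0, 0, 0, 0]],
])

```text
t: 15.32
tool_pos: [513.2, 164.5, 129.0]
ee_rot: [-180.0, 0.0, -4.4]
contact_force: [-5.3, -0.1, 7.7]
gripper_width: 15.0
grasp_force: 60.0
```

step_arm([
  [[8, 0, -2, 0, 0, 0, 0], [8, 0, 0, 0, 0, 0, 0], [8, 0, 0, 0, 0, 0, 0]],
])

```text
t: 15.57
tool_pos: [513.4, 166.5, 129.0]
ee_rot: [-180.0, 0.0, -4.4]
contact_force: [-6.0, -0.1, 8.4]
gripper_width: 15.5
grasp_force: 60.0
```

step_arm([
  [[8, 0, -2, 0, 0, 0, 0], [8, 0, 0, 0, 0, 0, 0], [8, 0, 0, 0, 0, 0, 0]],
])

```text
t: 15.82
tool_pos: [513.5, 168.5, 129.1]
ee_rot: [-180.0, 0.0, -4.4]
contact_force: [-5.3, -0.3, 7.5]
gripper_width: 15.4
grasp_force: 60.0
```

step_arm([
  [[8, 0, -1.5, 0, 0, 0, 0], [8, 0, 0, 0, 0, 0, 0], [8, 0, 0, 0, 0, 0, 0]],
])

```text
t: 16.07
tool_pos: [513.6, 169.4, 129.0]
ee_rot: [180.0, 0.0, -4.4]
contact_force: [-6.2, -2.8, 8.6]
gripper_width: 15.4
grasp_force: 60.1
```

step_arm([
  [[8, 0, -1.5, 0, 0, 0, 0], [8, 0, 0, 0, 0, 0, 0], [8, 0, 0, 0, 0, 0, 0]],
])

```text
t: 16.32
tool_pos: [513.7, 170.6, 129.0]
ee_rot: [179.9, 0.0, -4.4]
contact_force: [-7.0, -4.0, 9.6]
gripper_width: 15.2
grasp_force: 60.2
```

step_arm([
  [[8, 0, -1.5, 0, 0, 0, 0], [8, 0, 0, 0, 0, 0, 0], [8, 0, 0, 0, 0, 0, 0]],
])

```text
t: 16.57
tool_pos: [513.8, 172.3, 129.0]
ee_rot: [180.0, 0.0, -4.4]
contact_force: [-6.3, -3.3, 8.9]
gripper_width: 15.2
grasp_force: 60.1
```

step_arm([
  [[8, 0, -1.5, 0, 0, 0, 0], [8, 0, 0, 0, 0, 0, 0], [8, 0, 0, 0, 0, 0, 0]],
])

```text
t: 16.82
tool_pos: [513.9, 174.1, 129.0]
ee_rot: [180.0, 0.0, -4.4]
contact_force: [-6.5, -0.9, 8.6]
gripper_width: 15.2
grasp_force: 60.1
```

The ridge began near y=168.5, so the notch is expected near 180.

step_arm([
  [[8, 0, -1.5, 0, 0, 0, 0], [8, 0, 0, 0, 0, 0, 0], [8, 0, 0, 0, 0, 0, 0]],
])

```text
t: 17.07
tool_pos: [514.0, 175.8, 129.0]
ee_rot: [-180.0, 0.0, -4.4]
contact_force: [-5.8, 1.0, 7.8]
gripper_width: 15.4
grasp_force: 60.1
```

step_arm([
  [[8, 0, -1, 0, 0, 0, 0], [8, 0, 0, 0, 0, 0, 0], [8, 0, 0, 0, 0, 0, 0]],
])

```text
t: 17.32
tool_pos: [514.1, 176.9, 129.0]
ee_rot: [-180.0, 0.0, -4.4]
contact_force: [-5.4, -0.4, 8.2]
gripper_width: 15.3
grasp_force: 60.1
```

step_arm([
  [[8, 0, -1, 0, 0, 0, 0], [8, 0, 0, 0, 0, 0, 0], [8, 0, 0, 0, 0, 0, 0]],
])

```text
t: 17.57
tool_pos: [514.2, 178.0, 129.0]
ee_rot: [-180.0, 0.0, -4.4]
contact_force: [-7.4, 0.6, 8.2]
gripper_width: 15.2
grasp_force: 60.0
```

step_arm([
  [[8, 0, -1, 0, 0, 0, 0], [8, 0, 0, 0, 0, 0, 0], [8, 0, 0, 0, 0, 0, 0]],
])

```text
t: 17.82
tool_pos: [514.3, 179.1, 129.0]
ee_rot: [-179.9, 0.0, -4.4]
contact_force: [-5.9, 1.4, 8.1]
gripper_width: 15.4
grasp_force: 60.0
```

step_arm([
  [[8, 0, -0.7, 0, 0, 0, 0], [8, 0, 0, 0, 0, 0, 0], [8, 0, 0, 0, 0, 0, 0], [8, 0, 0, 0, 0, 0, 0]],
])

```text
t: 18.15
tool_pos: [514.3, 179.8, 129.0]
ee_rot: [-179.9, 0.0, -4.4]
contact_force: [-6.2, 1.2, 8.8]
gripper_width: 15.4
grasp_force: 60.0
```

```bash
python3 - <<'E'
from h import *
F=[];Y=[]
for i in range(8):
    arm.camera("top");s=arm.get_state();F.append(s['contact_force']);Y.append(s['tool_pos'])
print(np.mean(F,0),np.mean(Y,0))
E
```

```text
[-5.91  1.06  7.93] [514.32 179.84 129.03]
```

step_arm([
  [[8, 0, -0.7, 0, 0, 0, 0], [8, 0, 0, 0, 0, 0, 0], [8, 0, 0, 0, 0, 0, 0], [8, 0, 0, 0, 0, 0, 0]],
])

```text
t: 18.88
tool_pos: [514.3, 180.4, 129.0]
ee_rot: [-180.0, 0.0, -4.4]
contact_force: [-6.3, 0.3, 7.7]
gripper_width: 15.0
grasp_force: 60.0
```

```bash
cat > f.py <<'E'
from h import *
F=[];Y=[]
for i in range(8):
    arm.camera("top");s=arm.get_state();F.append(s['contact_force']);Y.append(s['tool_pos'])
print(np.mean(F,0),np.mean(Y,0))
E
python3 f.py
```

```text
[-6.03  0.04  8.31] [514.36 180.39 129.02]
```

step_arm([
  [[8, 0, -0.7, 0, 0, 0, 0], [8, 0, 0, 0, 0, 0, 0], [8, 0, 0, 0, 0, 0, 0], [8, 0, 0, 0, 0, 0, 0]],
])

```text
t: 19.62
tool_pos: [514.4, 180.8, 129.0]
ee_rot: [-180.0, 0.0, -4.4]
contact_force: [-6.6, -2.2, 8.8]
gripper_width: 15.2
grasp_force: 60.1
```

```bash
python3 f.py
```

```text
[-6.26 -1.41  8.56] [514.4  180.8  129.02]
```

The force crosses from +1 N to -1.4 N around y≈180.4, which matches the ridge onset plus 12 mm. Easing back 0.5 mm and checking.

step_arm([
  [[8, 0, 0.5, 0, 0, 0, 0], [8, 0, 0, 0, 0, 0, 0], [8, 0, 0, 0, 0, 0, 0], [8, 0, 0, 0, 0, 0, 0], [8, 0, 0, 0, 0, 0, 0], [8, 0, 0, 0, 0, 0, 0]],
])

```text
t: 20.52
tool_pos: [514.4, 180.6, 129.0]
ee_rot: [-180.0, 0.0, -4.4]
contact_force: [-5.7, -0.4, 8.2]
gripper_width: 15.3
grasp_force: 60.0
```

```bash
python3 -c "
from h import *
snap('w9');s=arm.get_state();print(s['tool_pos'],s['contact_force'],s['grasp_force'])
o=np.zeros((600,800,3),np.uint8);a=crop('w9',120,0,256,384,1.5);o[:576,:384]=a
for n,y,x0,y0 in(('top',0,150,70),('scene',300,250,160)):
    cv2.imwrite(f'pics/{n}9.png',arm.camera(n)[:,:,::-1]);o[y:y+287,400:769]=crop(n+'9',x0,y0,180,140,2.05)
cv2.imwrite('pics/v9.png',o)"
```

```text
[514.36 180.63 129.  ] [-5.99 -0.19  8.44] 60.03722012042999
```

View pics/v9.png

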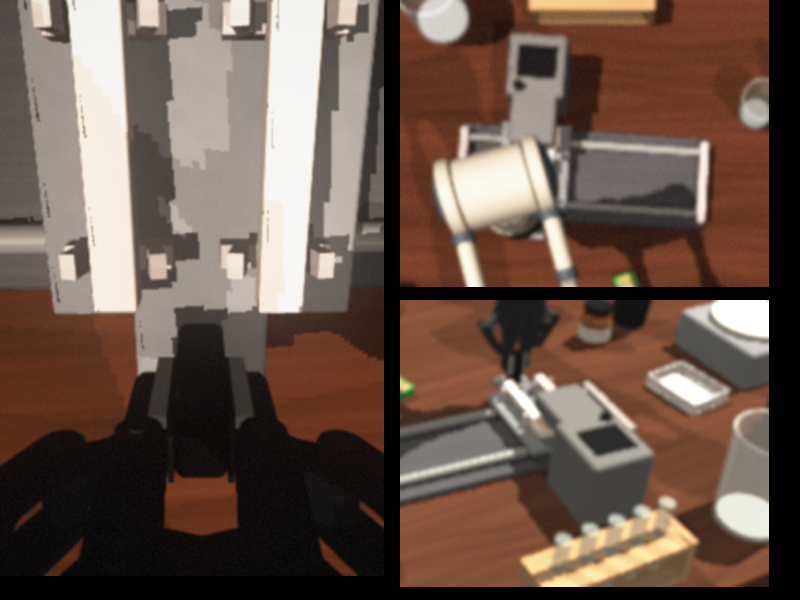

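The stick (285,200) is still seated parallel to the reference (105,200). The fin is gripped at 60 N, the carriage is under the reader head, and the residual force is near zero. Handing in.

```bash
python3 -c "
from bench import arm
print(arm.finish_job())"
```

```text
the job is handed in; nothing more can be done
None
```

I handed the job in with the stick lying in the empty cradle, head the same way as the reference, and the carriage held in the notch with the fin gripped at 60 N. By force reading it is within about 0.5 mm of the notch; the hand-in call returned no verdict.

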